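Slide a carving over the step into the holding jig

ROBOT

A 7-joint arm with a two-finger parallel gripper is mounted at the origin on the work surface. World frame = base frame: x ahead of the robot, y to its left, z up, the work surface at z = 0. Lengths are in m, angles in rad, forces in N, time in s.
With the tool pointing down it reaches from about 0.425 to 0.95 m from the base axis. Payload 4.7 kg.
Tool frame: the origin (TCP) lies on the centre line of the jaws, within the pads' length; the fingertips stand robot.nose_length ahead of it and the grasp point (between the pads) lies 8 mm behind it (robot.nose_length is the distance from the TCP to the fingertips, in m); z points along the fingers, y is the line along which they close (so a half turn about z gives the same grasp; the last joint's range is limited). The gripper opens to 85 mm and grips with 20 to 120 N. Pads are 22 mm wide; open, the fingers measure 114 mm over their backs; the gripper's body (76 mm by 85 mm) begins 54 mm behind the grasp point. The pads swing forward as they close: fully open they stand 13 mm farther back than shut.
Start: joints at [-1.364, 0.469, -0.049, 1.532, 0.024, 1.141, -0.082], TCP at [0.158, 0.656, 0.242] pointing down, gripper open.
Joint ranges: [-2.59, 2.59], [-0.33, 1.99], [-1.39, 1.29], [0.1, 2.45], [-1.04, 4.18], [0.21, 1.99], [-2.66, 2.66]. Speed limits (rad/s): [2.57, 2.57, 3.14, 3.14, 3.14, 3.14, 3.14].

INTERFACE

Orientations are given as [roll, pitch, yaw] about the fixed x, y, z axes, in that order (R = Rz(yaw) Ry(pitch) Rx(roll)).
In Python, from plant import robot gives the robot as it stands. Calls block until the motion is done:
- robot.goto(position, orientation): joint-space move of the TCP to a pose.
- robot.move_straight(position, vel=0.15, attitude=None, contact_N=None): straight line of the TCP; attitude=None keeps the orientation; vel is the mean speed in m/s. With contact_N (N) it stops when the force on the tool has changed by that much, and returns True; else False.
- robot.move_joints(angles): joint-space move.
- robot.grip(opening, strength=None): opening from 0.0 (shut) to 1.0 (fully open); strength is the grip in N (None keeps the last); returns when the fingers have stopped.
- robot.sleep(seconds).
- robot.inverse_kinematics(position, orientation): joint angles nearest the present ones, or None.
- robot.sense(): the state.
- robot.grab_frame(name): name is "side" or "top" or "wrist"; returns a dict with "image" (480x640x3 uint8, red, green, blue), "range_z" (480x640 float32, m along the optical axis (not along the pixel's ray), 0 where there is no reading), "fx", "fy", "cx", "cy" (pixels), "R" (3x3) and "t" (3): a world point X has camera coordinates R X + t. Camera axes: x right, y down, z forward; pixel columns grow to the right and rows downward; lengths in m; the calibration is good to about 2 mm. A picture is of the moment at which its call begins.
A pose or a line that the arm cannot do raises robot.IKError and nothing moves.
- robot.close_job(): hands the job in; it is judged then, once.
The state is a dict: "t": time; "joint_pos": joint angles; "joint_velocities": joint speeds; "effort": joint torques, N m; "tcp_pos": TCP position; "tcp_rot": TCP orientation; "wrist_force": force on the tool from outside, world axes, zero at the start; "torque": the same for the moment, N m; "opening": opening from 0.0 (shut) to 1.0 (fully open); "gripper_force": force on a finger pad.
Only numpy, scipy, OpenCV 4.12 (cv2) and the standard library are available. Lean on these libraries where they do the work, as an engineer would, in place of code of your own. Each camera call takes 0.05 s, during which the arm holds its last target. There are 200 camera calls.

TASK

Slide the half-finished lotus carving on its base from the infeed board into the carving jig without ever lifting it clear: tip its leading edge up over the step so that it rests on the jig's plate while its tail is still on the board, then slide it on, flat, between the side rails and under their steel lips until it meets the pad of the end stop, whose setting has to be felt for. Press it home against the pad with about 10 N for half a second, never ramming, jamming or tipping it over, then let go and leave it there, flat and square; leave the other things on the bench alone.

Things in the scene. Friction and masses are not known exactly. Their poses are not given: they have to be found in the camera images.
- carving: The work: a plain wooden lotus-bud carving in one piece with its base, 0.35 to 0.7 kg. Base 120 (its x, travel direction) x 90 x 18 mm high, so front and tail edges are at x = +60 and -60 mm. Origin: centre of the base's underside; z up; +x towards the jig (within 0.25 rad at the start, standing flat on the infeed board, 15 to 60 mm short of the step, up to 25 mm off the jig's centre line).
- grip_block (a point): Centre of the 36 x 36 mm square waste block on top of the carving, to be gripped from above: it spans 105 to 147 mm above the underside, its centre 126 mm, on the carving's z axis; same axes as the carving. Below it a 26 mm neck widens into the bud, up to 98 mm wide over its petals.
- jig: The fixed jig: a plywood plate 200 mm long (its x) x 150 wide, top 30 mm above the table. Origin: on the table below the middle of the step edge, where the plate begins; +x is the direction of travel into it (world +y, give or take 0.35 rad), z up. Fully home, the carving's origin is at x = 66 to 88 (as the stop's pad is set), y = 0, z = 30 mm. Rails and lips are lower than 30 mm above the plate.
- stop: The jig's end stop: a fixed block 22 x 90 x 34 mm on the plate, with a stiff adjustable pad (80 wide, 26 high) on its near side that the base must meet. Origin: middle of the block's near lower edge, jig x = 162 mm; axes as the jig's. The pad's face stands 14 to 36 mm in front of it, set differently each time and not measured: feel for it. Contact is hard: a few mm too far rams it.
- step_edge (a point): Middle of the jig plate's near top edge (the step), 30 mm above the table; axes as the jig's. The edge is rounded by 2 mm.
- board: The fixed infeed board, pale wood, 220 x 200 mm, lined up with the jig and ending 2 mm short of the step (x = -222 to -2 mm in its own frame, whose axes lie over the jig's). Its top face is 24 mm above its origin and lies 4 to 8 mm below the jig's plate; how much differs each time.
- board_top (a point): Centre of the infeed board's top face.
- mallet: Bystander: wooden carver's mallet lying down, 230 mm long. Origin: on the table under the joint of head and handle.
- gouge: Bystander: gouge lying down, wooden handle, steel blade, 230 mm long. Origin: underside, near the middle.
- wax_tin: Bystander: round aluminium tin, 74 mm across, 45 mm high. Origin: centre of its underside.
- offcut: Bystander: plain block of wood, 90 x 60 x 35 mm. Origin: centre of its underside.
- rail_mouth (a point): Middle of the plate's top between the ends of the parallel side rails, x = 62 mm in the jig's frame, axes as the jig's. The wooden rails, 21 mm high, stand 94 mm apart from here to jig x = 172; flared lead-ins widen from here back to about 110 mm apart at jig x = 24.
- lip_mouth (a point): Middle of the gap where the steel lips on the rails begin, on the plate's top, x = 95 mm in the jig's frame, axes as the jig's. The lips run on to jig x = 150, overhang inwards to y = +-39 mm, and their underside is 21 mm above the plate: the 18 mm base passes under with 3 mm to spare if flat.

How it is judged:
By the outcome, as a careful person would: the job done as asked, in the order asked, and still so for the second after the job is handed in, with the robot touching nothing.
It also fails if it takes over 72 s, if anything falls off the work surface, if the arm or the gripper's body presses on something with over 40 N, if the wrist force passes 120 N, or if a joint passes its speed limit or range.

## Working session

There is one attempt and no reset: what is moved stays moved. The work goes in short steps, each a Python script; the robot and the scene stay as the last script left them, time stands still between calls to the robot, and variables do not carry over. Pictures are saved under pics/ and viewed, at most 10 in all, crops included, and the job is handed in when it is done.

```bash
mkdir -p pics; ls; python3 - <<'E'
from plant import robot
import cv2,numpy as np
s=robot.sense();print({k:np.round(v,3) for k,v in s.items()},robot.nose_length)
for n in("top","side"):
    f=robot.grab_frame(n);np.savez(f"pics/{n}0.npz",**f);cv2.imwrite(f"pics/{n}0.png",f["image"][...,::-1])
    print(n,f["R"].round(3).tolist(),np.round(-f["R"].T@f["t"],3),f["fx"],f["cx"],f["cy"])
E
```

```text
pics
{'t': np.float64(0.0), 'joint_pos': array([-1.364,  0.469, -0.049,  1.534,  0.024,  1.141, -0.082]), 'joint_velocities': array([ 0.   ,  0.   , -0.   ,  0.001,  0.   , -0.   ,  0.002]), 'effort': array([-0.0000e+00, -5.1032e+01, -4.7000e-02, -2.3771e+01,  1.1000e-02,
        8.0000e-03,  0.0000e+00]), 'tcp_pos': array([0.158, 0.656, 0.241]), 'tcp_rot': array([-3.14 ,  0.   ,  2.906]), 'wrist_force': array([ 0.149, -0.107, -0.541]), 'torque': array([-0.027, -0.064, -0.029]), 'gripper_force': np.float64(0.0), 'opening': np.float64(0.998)} 0.011
top [[0.019, -1.0, 0.017], [-0.984, -0.022, -0.179], [0.179, -0.014, -0.984]] [0.355 0.046 1.343] 536.4748636833231 319.2779002489417 235.66036145733722
side [[0.683, -0.73, 0.012], [-0.483, -0.464, -0.743], [0.548, 0.502, -0.669]] [-0.077 -0.564  0.911] 446.3893272309409 312.2117844220881 232.82750875640707
```

View pics/top0.png

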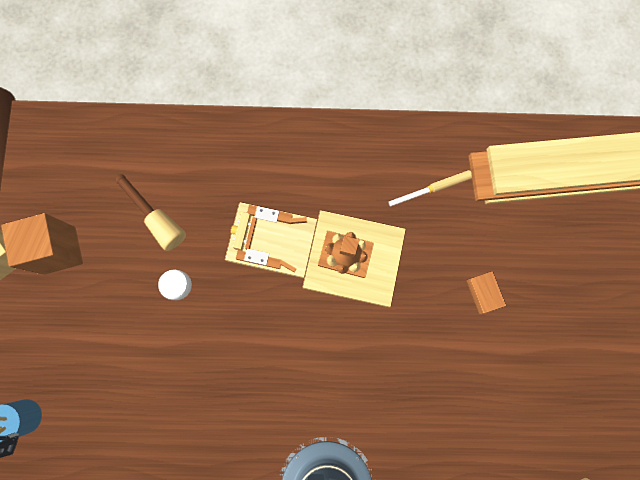

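View pics/side0.png

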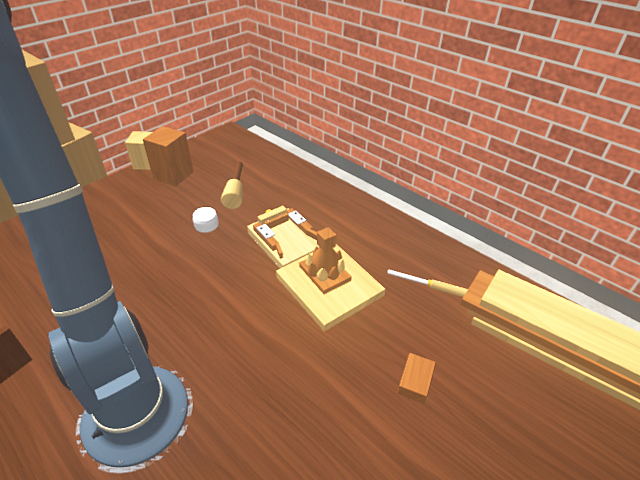

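The top view shows the jig at around (272,240), the board at (354,258) and the carving with its block at (347,245). The travel direction is image left (world +y), and the bystanders are clear of the path. Next I'll get the geometry from the depth data.

```bash
cat > h.py <<'E'
import numpy as np,cv2
def cloud(f):
    v,u=np.mgrid[0:480,0:640];z=f["range_z"]
    P=np.stack([(u-f["cx"])/f["fx"]*z,(v-f["cy"])/f["fy"]*z,z],-1)
    W=(P-f["t"])@f["R"]; W[z<=0]=np.nan
    return W
E
python3 - <<'E'
from h import *
f=np.load("pics/top0.npz");W=cloud(f);im=f["image"].astype(int)
def box(q):
    r=cv2.minAreaRect(q[:,:2].astype(np.float32)*1000);return np.round(r[0],1),np.round(r[1],1),round(r[2],2),np.round(cv2.boxPoints(r),1).tolist()
for n,c in(("table",W[330:400,250:400]),("board",W[285:292,330:380]),("jig",W[235:245,275:290]),):
    print(n,np.nanmedian(c[...,2]),np.nanstd(c[...,2]))
R=W.copy();x,y,z=R[...,0],R[...,1],R[...,2]
reg=np.zeros((480,640),bool);reg[190:320,215:420]=1
pale=(im[...,2]>110)&(im[...,0]>200)
vv,uu=np.mgrid[0:480,0:640]
left=uu<(318-(vv-211)*15/77.)
b=reg&pale&~left&(z>.015)&(z<.04);j=reg&left&(z>.015)&(z<.07)
print("board",box(R[b]),b.sum());print("jig",box(R[j]),j.sum())
t=reg&(z>.15);print("block",t.sum(),np.median(R[t],0),box(R[t]))
t=reg&(z>.162);print("block",t.sum(),np.median(R[t],0),R[t].min(0),R[t].max(0))
base=reg&~left&~pale&(z>.03)&(z<.055);print("base",base.sum(),box(R[base]))
# side
f=np.load("pics/side0.npz");S=cloud(f);q=S[(S[...,2]>.15)&(np.hypot(S[...,0]-.39,S[...,1]-.0)<.15)]
print("side block",len(q),q.mean(0) if len(q) else 0, box(q[q[:,2]>.16]) if len(q) else 0)
crop=cv2.resize(f["image"][195:335,230:400,::-1],None,fx=4,fy=4,interpolation=cv2.INTER_CUBIC);cv2.imwrite("pics/sc.png",crop)
E
```

```text
table 0.000831180509438974 0.00271747622771609
board 0.026137129912090735 0.0027303355507612326
jig 0.03026469042638013 0.0025347960106626597
board (array([591.6, -79.7]), array([237.9, 304.2]), 78.69, [[419.1000061035156, -166.5], [717.4000244140625, -226.1999969482422], [764.0999755859375, 7.099999904632568], [465.79998779296875, 66.80000305175781]]) 5211
jig (array([572.3, 148.4]), array([204.4, 174.3]), 78.51, [[466.6000061035156, 65.5999984741211], [637.2999877929688, 30.899999618530273], [678.0, 231.1999969482422], [507.29998779296875, 265.8999938964844]]) 4830
block 281 [ 0.54830093 -0.03623039  0.17290831] (array([549.3, -37. ]), array([36. , 36.8]), 76.17, [[527.0999755859375, -50.099998474121094], [562.9000244140625, -58.900001525878906], [571.4000244140625, -24.0], [535.7000122070312, -15.199999809265137]])
block 268 [ 0.54892326 -0.03624378  0.17299978] [ 0.52852254 -0.05834068  0.16239921] [ 0.56914718 -0.01635859  0.17886383]
base 585 (array([559.6, -54.4]), array([185.3, 134.5]), 88.91, [[490.6000061035156, -145.8000030517578], [625.0999755859375, -148.39999389648438], [628.5999755859375, 36.900001525878906], [494.1000061035156, 39.5]])
side block 59 [ 0.53420689 -0.03390957  0.16264202] (array([534.2, -33.2]), array([34.6,  2.5]), 76.45, [[528.9000244140625, -49.70000076293945], [531.2999877929688, -50.29999923706055], [539.5, -16.600000381469727], [537.0, -16.100000381469727]])
```

```bash
python3 - <<'E'
from h import *
from plant import robot
robot.goto([0.57,0.06,0.40],[np.pi,0,2.94])
f=robot.grab_frame("wrist");np.savez("pics/w0.npz",**f);cv2.imwrite("pics/w0.png",f["image"][...,::-1])
print(robot.sense()["t"],robot.sense()["tcp_pos"],-f["R"].T@f["t"],f["R"].round(3).tolist(),f["fx"])
E
```

```text
2.775 [0.56994877 0.06115927 0.39965671] [0.50033895 0.07546944 0.53128768] [[0.199, 0.98, 0.0], [0.942, -0.191, 0.277], [0.271, -0.055, -0.961]] 351.3451909022133
```

View pics/w0.png

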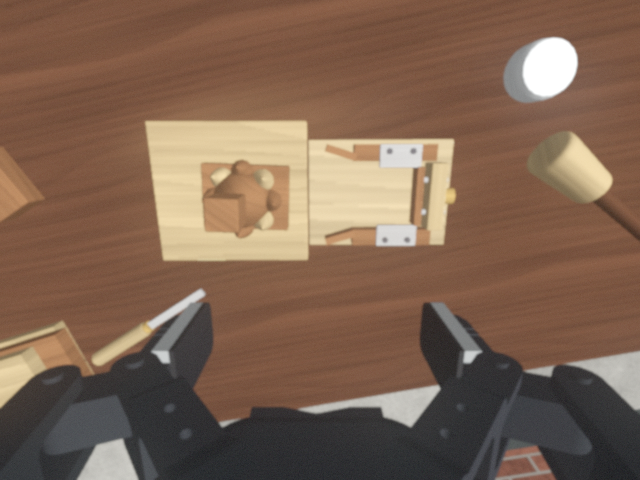

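The wrist view shows the step at column 308, the plate edges at rows 139 and 245, the base front at about column 289, and the block top near (225,210). Next is line fitting.

```bash
python3 - <<'E'
from h import *
f=np.load("pics/w0.npz");g=cv2.GaussianBlur(f["image"],(3,3),0)[...,2].astype(float) # blue: pale high
W=cloud(f)
med=lambda a:np.round(np.nanmean(a[...,2]),4)
print("z board",med(W[125:155,160:300]),med(W[238:255,175:300]),"plate",med(W[170:220,330:400]),"table",med(W[60:110,150:400]),"blocktop",med(W[203:225,215:238]))
def ray(uv,z):
    uv=np.array(uv,float);d=np.stack([(uv[:,0]-f["cx"])/f["fx"],(uv[:,1]-f["cy"])/f["fy"],np.ones(len(uv))],1)@f["R"]
    c=-f["R"].T@f["t"];return (c+d*((z-c[2])/d[:,2])[:,None])[:,:2]
def edge(a,b,along,z):   # search window a..b along axis; strongest gradient subpixel
    out=[]
    for k in along:
        (ax,)=[b[0]]; lo,hi=a
        p=g[lo:hi,k] if ax=='v' else g[k,lo:hi]
        d=np.abs(np.gradient(p));i=int(d[1:-1].argmax())+1
        w=d[i-1:i+2];s=lo+i+(w*[-1,0,1]).sum()/w.sum()
        out.append((k,s) if ax=='v' else (s,k))
    P=ray(out,z)
    for _ in range(3):
        vx,vy,x0,y0=cv2.fitLine(P.astype(np.float32),cv2.DIST_HUBER,0,.0005,.0005).ravel()
        r=np.abs((P-[x0,y0])@[-vy,vx]);P=P[r<max(.0015,2*np.median(r))]
    if vy<0 and ax=='v':vx,vy=-vx,-vy
    if ax=='h' and vx<0:vx,vy=-vx,-vy
    return np.array([x0,y0]),np.degrees(np.arctan2(vy,vx)),len(P)
zb=.025;zp=.03
L={}
for n,a in dict(plL=((132,146),'v',range(315,440),zp),plR=((238,252),'v',range(315,440),zp),
  bdL=((114,128),'v',range(155,300),zb),bdR=((254,268),'v',range(170,300),zb),
  step=((302,316),'h',range(145,240),zp),bdend=((300,316),'h',list(range(124,134))+list(range(250,258)),zb),
  bfront=((280,300),'h',range(167,226),zb+.018),btail=((196,212),'h',range(167,190),zb+.018),
  bL=((157,170),'v',list(range(207,230))+list(range(255,285)),zb+.018),bR=((224,237),'v',list(range(250,286)),zb+.018)).items():
    L[n]=edge(*a);print(n,L[n][0].round(4),round(L[n][1],2),L[n][2])
ang=np.mean([L[k][1] for k in("plL","plR","bdL","bdR")]);th=np.radians(ang);ex=np.array([np.cos(th),np.sin(th)]);ey=np.array([-ex[1],ex[0]])
print("heading",ang)
print({k:(L[k][0]@ex*1000).round(1) for k in("step","bdend","bfront","btail")})
print({k:(L[k][0]@ey*1000).round(1) for k in("plL","plR","bdL","bdR","bL","bR")})
bt=W[(W[...,2]>.155)&(W[...,2]<.19)];q=bt[:,:2];print("block",len(q),q.mean(0),cv2.minAreaRect((q*1000).astype(np.float32)),q.mean(0)@ex,q.mean(0)@ey)
E
```

```text
z board 0.0257 0.0257 plate 0.0299 table -0.0001 blocktop 0.1727
plL [0.5058 0.1333] 78.61 125
plR [0.6599 0.1355] 78.22 125
bdL [ 0.4429 -0.0535] 78.63 145
bdR [ 0.6416 -0.0814] 78.55 130
step [0.5586 0.0538] -11.47 73
bdend [0.549 0.053] -11.39 18
bfront [0.5712 0.0217] -13.99 59
btail [ 0.5145 -0.0885] -14.88 23
bL [ 0.5023 -0.0398] 76.22 53
bR [ 0.6029 -0.0114] 76.92 30
heading 78.504196
{'step': np.float32(164.0), 'bdend': np.float32(161.4), 'bfront': np.float32(135.1), 'btail': np.float32(15.8)}
{'plL': np.float32(-469.1), 'plR': np.float32(-619.7), 'bdL': np.float32(-444.7), 'bdR': np.float32(-645.0), 'bL': np.float32(-500.2), 'bR': np.float32(-593.1)}
block 1338 [ 0.54939584 -0.03332833] ((550.6515502929688, -35.168731689453125), (36.43452835083008, 36.61012649536133), 76.12684631347656) 0.0768327740322343 -0.5450167730177717
```

```bash
cat >> h.py <<'E'
from scipy.spatial.transform import Rotation as Ro
from plant import robot
TH=np.radians(78.5);EX=np.array([np.cos(TH),np.sin(TH),0]);EY=np.array([-EX[1],EX[0],0])
O=.1638*EX-.5446*EY; ZB=.0257; DZ=.119      # jig origin, board top, TCP height above the underside when gripped
def tcp(x,y,z,p=0,yaw=0):                   # carving pose in jig frame (mm,mm, m world z; pitch nose-up, yaw rad)
    C=Ro.from_euler('ZY',[TH+yaw,-p])
    pos=O+x/1e3*EX+y/1e3*EY+[0,0,z]+C.apply([0,0,DZ])
    return pos,(C*Ro.from_euler('xz',[np.pi,np.pi/2])).as_euler('xyz')
def mv(x,y,z,p=0,yaw=0,vel=.03,c=None):
    pos,a=tcp(x,y,z,p,yaw);return robot.move_straight(pos,vel=vel,attitude=a,contact_N=c)
def st(tag=""):
    s=robot.sense();T=Ro.from_euler('xyz',s["tcp_rot"])*Ro.from_euler('xz',[np.pi,np.pi/2]).inv()
    e=(Ro.from_euler('Z',TH).inv()*T).as_euler('ZYX');q=np.array(s["tcp_pos"])-T.apply([0,0,DZ]);d=q-O;F=np.array(s["wrist_force"])
    r=dict(x=d@EX*1e3,y=d@EY*1e3,z=q[2]*1e3,p=-e[1],yaw=e[0],roll=e[2],Fx=F@EX,Fy=F@EY,Fz=F[2])
    M=np.array(s["torque"]);r.update(My=M@EY,grip=s["gripper_force"],op=s["opening"],t=s["t"])
    print(tag,{k:round(float(v),3 if k in("p","yaw","roll","op") else 1) for k,v in r.items()},flush=True);return r
E
python3 - <<'E'
from h import *
y0=np.radians(-2.2)
a=tcp(-88.5,-2,ZB+.10,0,y0);print(a)
robot.goto(*a);mv(-88.5,-2,ZB+.03,0,y0,vel=.1);st("above")
mv(-88.5,-2,ZB,0,y0,vel=.06,c=6);robot.sleep(.2);st("down")
robot.grip(0.0,60);robot.sleep(.2);st("gripped")
f=robot.grab_frame("side");cv2.imwrite("pics/g.png",cv2.resize(f["image"][150:350,200:440,::-1],None,fx=3,fy=3))
E
```

```text
(array([ 0.55063925, -0.03518618,  0.2447    ]), array([3.14159265, 0.        , 2.90248255]))
above {'x': -88.4, 'y': -2.8, 'z': 56.3, 'p': 0.0, 'yaw': -0.038, 'roll': -0.001, 'Fx': -0.0, 'Fy': -0.4, 'Fz': 0.4, 'My': 0.0, 'grip': 0.0, 'op': 1.003, 't': 4.4}
down {'x': -88.4, 'y': -2.4, 'z': 26.0, 'p': 0.0, 'yaw': -0.038, 'roll': -0.001, 'Fx': -0.3, 'Fy': -0.8, 'Fz': 0.9, 'My': 0.1, 'grip': 0.0, 'op': 0.999, 't': 5.2}
gripped {'x': -88.8, 'y': -2.1, 'z': 25.9, 'p': -0.0, 'yaw': -0.039, 'roll': -0.0, 'Fx': -2.3, 'Fy': 0.6, 'Fz': 1.7, 'My': 0.2, 'grip': 60.5, 'op': 0.415, 't': 5.9}
```

View pics/g.png

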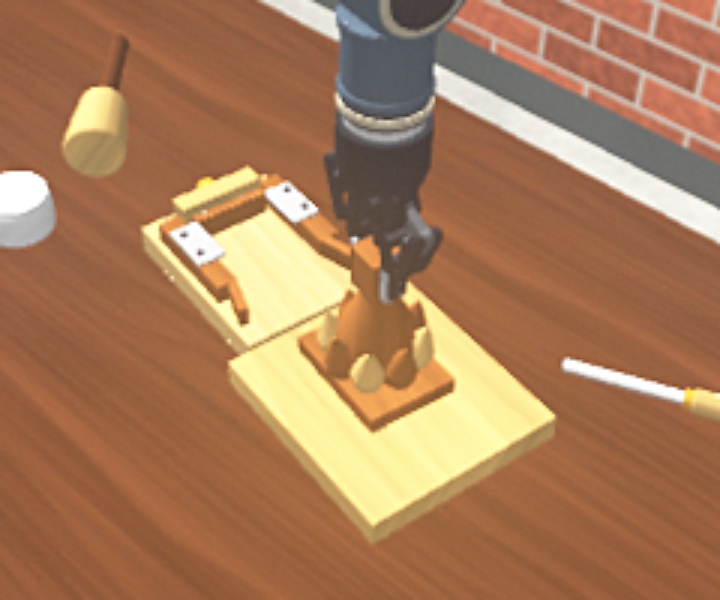

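The block is held in the jaws (opening 35 mm) and the carving stands flat on the board. Next I align it, slide it to the step and tip it.

```bash
python3 - <<'E'
from h import *
ZB=.0259
mv(-80,0,ZB,0,0,vel=.02);st("aligned")
mv(-67,0,ZB,vel=.03);st("near step")
def tail(d,p,**k): # tail edge on board, d mm before step
    return mv(-d+60*np.cos(p),0,ZB+.06*np.sin(p),p,0,**k)
tail(127,.05,vel=.01);st("tip .05")
tail(127,.10,vel=.01);st("tip .10")
E
```

```text
aligned {'x': -79.1, 'y': 0.1, 'z': 25.8, 'p': 0.001, 'yaw': 0.0, 'roll': 0.0, 'Fx': 0.3, 'Fy': -0.4, 'Fz': 0.1, 'My': -0.2, 'grip': 60.5, 'op': 0.418, 't': 6.6}
near step {'x': -66.1, 'y': 0.0, 'z': 25.8, 'p': 0.001, 'yaw': 0.001, 'roll': 0.0, 'Fx': -1.3, 'Fy': -1.0, 'Fz': 0.7, 'My': 0.1, 'grip': 60.6, 'op': 0.413, 't': 7.2}
tip .05 {'x': -67.1, 'y': 0.3, 'z': 28.7, 'p': 0.05, 'yaw': -0.0, 'roll': 0.001, 'Fx': 0.7, 'Fy': -0.1, 'Fz': -4.2, 'My': 0.1, 'grip': 60.2, 'op': 0.414, 't': 8.0}
tip .10 {'x': -67.2, 'y': 0.0, 'z': 31.9, 'p': 0.1, 'yaw': 0.0, 'roll': 0.0, 'Fx': 0.7, 'Fy': -0.8, 'Fz': -4.0, 'My': 0.3, 'grip': 60.2, 'op': 0.413, 't': 8.8}
```

```bash
cat >> h.py <<'E'
def F(n=8):
    a=[]
    for _ in range(n):
        robot.sleep(.025);s=robot.sense();f=np.array(s["wrist_force"]);a.append([f@EX,f@EY,f[2],np.array(s["torque"])@EY])
    return np.mean(a,0)
def tail(d,p,zb,y=0,**k):
    return mv(-d+60*np.cos(p),y,zb+.06*np.sin(p),p,0,**k)
E
python3 - <<'E'
from h import *
for zb in(.0259,.0256,.0253,.0250,.0247):
    tail(127,.10,zb,vel=.005);f=F();print(zb,f.round(2))
    if f[2]>-1.5:break
st()
E
```

```text
0.0259 [ 0.27  0.44 -3.95  0.23]
0.0256 [ 0.06  0.39 -4.28  0.23]
0.0253 [ 0.06  0.57 -2.58  0.25]
0.025 [0.44 1.16 2.07 0.32]
 {'x': -67.2, 'y': -0.2, 'z': 31.4, 'p': 0.1, 'yaw': -0.0, 'roll': -0.0, 'Fx': -0.0, 'Fy': 0.6, 'Fz': 1.9, 'My': 0.3, 'grip': 60.7, 'op': 0.413, 't': 10.6}
```

```bash
python3 - <<'E'
from h import *
ZB=.0252
tail(126,.10,ZB,vel=.01)
tail(85,.10,ZB,vel=.03,c=12);st("over");print(F().round(2))
for p in(.085,.075,.07,.065,.06,.057,.054,.051,.048,.045):
    tail(85,p,ZB,vel=.01);f=F(6);print(p,f.round(2))
    if f[3]<f0-.12 if p<.085 else False: break
    if p==.085:f0=f[3]
st("rest")
E
```

```text
over {'x': -25.4, 'y': -0.1, 'z': 31.3, 'p': 0.1, 'yaw': -0.0, 'roll': -0.0, 'Fx': -3.0, 'Fy': -0.6, 'Fz': 2.6, 'My': 1.6, 'grip': 60.9, 'op': 0.414, 't': 12.4}
[-3.48  0.34  3.32  1.57]
0.085 [-3.11 -0.45  3.8   1.51]
0.075 [-3.1  -0.48  3.95  1.41]
0.07 [-2.81 -0.44  4.43  1.35]
rest {'x': -25.0, 'y': -0.0, 'z': 29.4, 'p': 0.07, 'yaw': 0.0, 'roll': -0.0, 'Fx': -3.0, 'Fy': -0.1, 'Fz': 4.5, 'My': 1.3, 'grip': 61.3, 'op': 0.418, 't': 13.9}
```

```bash
python3 - <<'E'
from h import *
ZB=.0254
for p in(.07,.066,.062,.059,.056,.053,.050,.047,.044,.041):
    tail(85,p,ZB,vel=.01);f=F(6);print(p,f.round(2))
    if p==.07:f0=f
    if f[2]>f0[2]+3.5 or abs(f[3]-f0[3])>.6: break
st("rest")
E
```

```text
0.07 [-2.5  -0.69  2.43  1.24]
0.066 [-1.73 -1.26  1.13  1.11]
0.062 [-2.1  -1.1   1.03  0.91]
0.059 [-1.52 -0.9   0.37  0.77]
0.056 [-0.92 -1.07 -0.11  0.67]
0.053 [-1.11 -0.41  0.14  0.48]
rest {'x': -25.1, 'y': 0.1, 'z': 28.6, 'p': 0.053, 'yaw': -0.0, 'roll': 0.0, 'Fx': -0.9, 'Fy': -1.3, 'Fz': -0.1, 'My': 0.5, 'grip': 60.7, 'op': 0.418, 't': 16.3}
```

```bash
python3 - <<'E'
from h import *
ZB=.0254;m=99
for p in(.051,.049,.047,.045,.043,.041,.039,.036):
    tail(85,p,ZB,vel=.01);f=F(6);print(p,f.round(2));m=min(m,f[2])
    if f[2]>m+2.5: break
st("rest")
E
```

```text
0.051 [-2.52 -0.08  2.43  0.44]
0.049 [-2.25  1.13  5.3   0.47]
rest {'x': -25.1, 'y': -0.1, 'z': 28.6, 'p': 0.049, 'yaw': -0.0, 'roll': -0.0, 'Fx': -2.8, 'Fy': 0.7, 'Fz': 5.2, 'My': 0.5, 'grip': 61.1, 'op': 0.416, 't': 17.1}
```

Contact with the step edge is at h≈4.4 mm, and the carving now rests on both the plate edge and the board. I slide on with both contacts held.

```bash
python3 - <<'E'
from h import *
ZB=.0254;h=4.4
tail(85,h/85,ZB,vel=.01)
for d in(80,75,70,65,60,56):
    if tail(d,h/d,ZB,vel=.015,c=18):print("CONTACT");st();break
    f=F(3);print(d,f.round(2))
    if f[2]>3:ZB-=-.0001
    if f[2]<-3:ZB-=.0001
r=st("slid");print(ZB)
E
```

```text
80 [-4.61  0.15  5.04  1.48]
75 [-4.4  -0.45  3.56  1.4 ]
70 [-2.66 -0.39  2.05  0.87]
65 [-1.96  0.11  0.94  0.84]
60 [-1.11 -0.17 -0.84  0.56]
56 [-0.24 -0.47 -1.93  0.34]
slid {'x': 4.4, 'y': 0.2, 'z': 30.2, 'p': 0.079, 'yaw': 0.0, 'roll': 0.0, 'Fx': -0.2, 'Fy': -0.1, 'Fz': -1.6, 'My': 0.3, 'grip': 60.5, 'op': 0.415, 't': 20.4}
0.025599999999999998
```

```bash
python3 - <<'E'
from h import *
for p,z in((.05,.0301),(.025,.0300),(0,.0300)):
    mv(5,0,z,p,vel=.006);print(p,F(4).round(2))
for z in(.0298,.0296,.0294,.0292,.0290):
    if f:=F(5)[2]>-2.5: break
    mv(5,0,z,0,vel=.004);print(z,F(5).round(2))
st("flat")
f=robot.grab_frame("side");cv2.imwrite("pics/fl.png",cv2.resize(f["image"][170:320,210:390,::-1],None,fx=4,fy=4))
E
```

```text
0.05 [-0.54  0.1  -2.84  0.33]
0.025 [-0.27 -0.07 -3.64 -0.03]
0 [-0.09 -0.13 -2.98 -0.12]
0.0298 [ 0.19  1.14 -1.23 -0.15]
flat {'x': 5.0, 'y': -0.1, 'z': 30.0, 'p': 0.0, 'yaw': -0.0, 'roll': -0.0, 'Fx': -0.3, 'Fy': 0.1, 'Fz': 0.0, 'My': -0.1, 'grip': 60.7, 'op': 0.416, 't': 23.5}
```

View pics/fl.png

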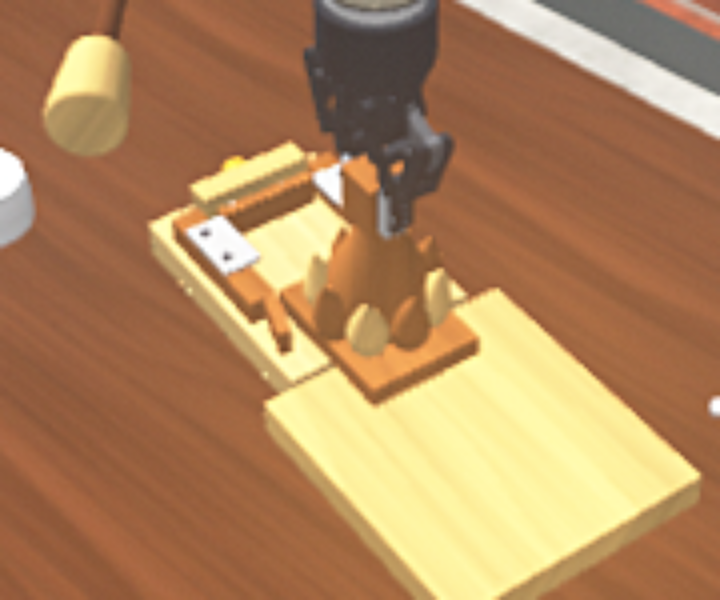

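The carving is flat on the plate and centred between the lead-ins, with its front at the rail mouth. I slide on, watching the side force.

```bash
python3 - <<'E'
from h import *
y=0
for x in(12,19,26,33,40,47,54,60,63):
    c=mv(x,y,.0298,vel=.02,c=12);f=F(4);print(x,round(y,2),c,f.round(2))
    if c: break
    if abs(f[1])>2.5: y+=.4*np.sign(f[1])
st("in")
E
```

```text
12 0 False [-1.03 -1.6   0.72  0.14]
19 0 False [-2.12 -1.01  2.86  0.4 ]
26 0 False [-3.89 -1.51  4.36  0.81]
33 0 False [-3.6  -1.18  5.36  0.8 ]
40 0 False [-4.27 -1.26  5.1   0.83]
47 0 False [-3.74 -0.96  5.    0.85]
54 0 False [-4.24 -1.14  4.94  0.85]
60 0 False [-4.05 -1.27  5.67  0.92]
63 0 False [-5.13 -0.9   5.64  0.98]
in {'x': 62.6, 'y': -0.2, 'z': 30.0, 'p': -0.0, 'yaw': -0.0, 'roll': -0.0, 'Fx': -5.3, 'Fy': -0.3, 'Fz': 5.5, 'My': 0.9, 'grip': 61.8, 'op': 0.411, 't': 28.7}
```

```bash
python3 - <<'E'
from h import *
mv(64,0,.0300,vel=.01);f0=F(6);print(f0.round(2))
x=64;hit=False
while x<90 and not hit:
    x+=1.5;mv(x,0,.0300,vel=.008,c=6);f=F(2);hit=f[0]<f0[0]-3
    if hit or x%6<1.5:print(x,f.round(2))
st("felt")
E
```

```text
[-4.68 -0.82  5.53  0.96]
67.0 [-4.67 -0.63  5.97  1.12]
73.0 [-5.13 -0.2   6.12  1.1 ]
79.0 [-4.8  -0.27  5.65  1.12]
85.0 [-5.41  0.23  6.1   1.29]
88.0 [-10.08   2.03   9.93   2.39]
felt {'x': 84.1, 'y': 0.3, 'z': 30.3, 'p': -0.004, 'yaw': -0.001, 'roll': 0.001, 'Fx': -9.6, 'Fy': 1.7, 'Fz': 10.6, 'My': 2.4, 'grip': 62.0, 'op': 0.411, 't': 35.4}
```

```bash
python3 - <<'E'
from h import *
x=88;z=.0300;p=0
for _ in range(5):
    f=F(4);print("unload",round(z,4),p,f.round(2))
    if f[2]<1.5:break
    z+=.0003;p+=.002;mv(x,0,z,p,vel=.005)
for _ in range(14):
    f=F(4);print(round(x,2),f.round(2))
    if f[0]<-11:break
    x+=.4;mv(x,0,z,p,vel=.005)
robot.sleep(.6);print(F(4).round(2));st("pressed")
E
```

```text
unload 0.03 0 [-9.54  0.72  9.84  2.4 ]
unload 0.0303 0.002 [-9.3   0.28  7.52  2.35]
unload 0.0306 0.004 [-8.78 -0.83  5.28  2.28]
unload 0.0309 0.006 [-8.22 -1.4   3.15  2.25]
unload 0.0312 0.008 [-7.65 -2.21  0.78  2.25]
88 [-7.7  -2.13  0.8   2.23]
88.4 [-8.78 -1.56  1.19  2.36]
88.8 [-8.54 -2.11  2.01  2.54]
89.2 [-9.32 -1.63  1.8   2.67]
89.6 [-9.6  -1.51  2.58  2.8 ]
90.0 [-10.41  -1.49   3.2    2.97]
90.4 [-11.41  -1.08   3.28   3.13]
[-10.94  -1.28   3.61   3.13]
pressed {'x': 84.5, 'y': 0.4, 'z': 30.2, 'p': 0.0, 'yaw': -0.001, 'roll': 0.002, 'Fx': -11.1, 'Fy': -1.3, 'Fz': 3.4, 'My': 3.1, 'grip': 61.7, 'op': 0.42, 't': 39.8}
```

```bash
python3 - <<'E'
from h import *
z=.0312;p=.008;x=90.4
for _ in range(4):
    x+=.4;mv(x,0,z,p,vel=.005)
    if F(3)[0]<-12.4:break
robot.sleep(.7);print(x,F(4).round(2));st("pressed")
while x>83.5:
    x-=.6;mv(x,0,z-(.0006)*(x<88),p*max(0,(x-84.5)/6),vel=.01);f=F(3)
    if f[0]>-2:break
print(x,f.round(2));st("unloaded")
f=robot.grab_frame("side");cv2.imwrite("pics/pr.png",cv2.resize(f["image"][170:300,210:380,::-1],None,fx=4,fy=4))
E
```

```text
91.60000000000002 [-12.66  -0.52   4.84   3.53]
pressed {'x': 84.5, 'y': 0.4, 'z': 30.2, 'p': -0.001, 'yaw': -0.001, 'roll': 0.002, 'Fx': -12.6, 'Fy': -0.7, 'Fz': 5.0, 'My': 3.6, 'grip': 61.8, 'op': 0.415, 't': 41.6}
83.2000000000001 [-0.38  0.02 -4.01  0.15]
unloaded {'x': 84.0, 'y': 1.2, 'z': 30.2, 'p': 0.001, 'yaw': 0.001, 'roll': 0.002, 'Fx': -0.4, 'Fy': 1.2, 'Fz': -3.5, 'My': 0.2, 'grip': 60.9, 'op': 0.413, 't': 46.1}
```

View pics/pr.png

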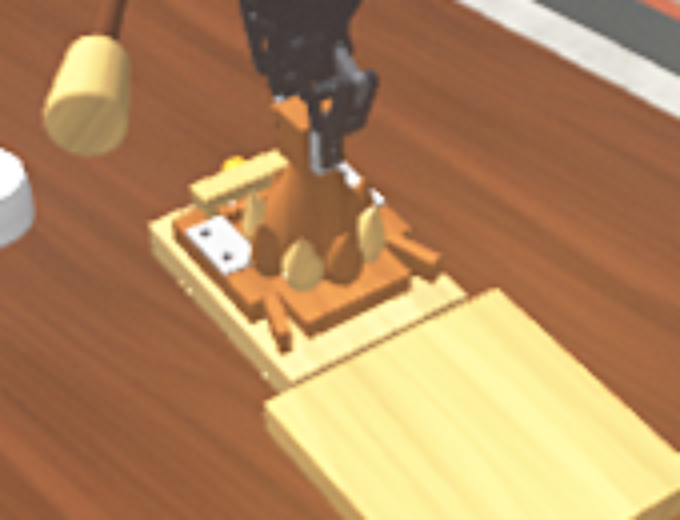

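Unloading eased it back about 0.5 mm, so I press again, unload less, and release.

```bash
python3 - <<'E'
from h import *
mv(84,0,.0302,0,vel=.01);print(F(3).round(2))
mv(87,0,.0304,.003,vel=.012);print(F(2).round(2))
x=89.5
while x<92.5:
    mv(x,0,.0310,.007,vel=.012);f=F(3);print(x,f.round(2))
    if f[0]<-11:break
    x+=.6
robot.sleep(.7);print(F(2).round(2));st("pressed")
x=88
while x>84.4:
    mv(x,0,.0300+.0009*max(0,(x-84.5)/5.5),.006*max(0,(x-84.5)/5.5),vel=.012);f=F(2)
    if f[0]>-4:break
    x-=.7
print(x,f.round(2));st("unloaded")
E
```

```text
[-1.2   1.67 -1.74  0.3 ]
[-5.36  2.87  0.32  1.5 ]
89.5 [-7.18  1.83 -1.26  2.38]
90.1 [-8.67  2.6  -0.74  2.6 ]
90.69999999999999 [-10.15   3.12   0.03   2.85]
91.29999999999998 [-10.22   3.7    0.56   3.07]
91.89999999999998 [-11.14   3.35   1.56   3.29]
[-11.33   3.76   1.47   3.25]
pressed {'x': 84.6, 'y': 0.8, 'z': 30.5, 'p': -0.002, 'yaw': -0.001, 'roll': 0.003, 'Fx': -11.0, 'Fy': 3.8, 'Fz': 1.4, 'My': 3.3, 'grip': 61.8, 'op': 0.414, 't': 49.4}
84.49999999999999 [-3.43  3.95  1.81  0.86]
unloaded {'x': 84.1, 'y': 0.5, 'z': 30.2, 'p': -0.0, 'yaw': 0.0, 'roll': 0.001, 'Fx': -3.3, 'Fy': 3.8, 'Fz': 1.2, 'My': 0.9, 'grip': 61.7, 'op': 0.417, 't': 51.4}
```

```bash
python3 - <<'E'
from h import *
robot.grip(0.7);s=st("open")
p=np.array(robot.sense()["tcp_pos"]);robot.move_straight(p+[0,0,.01],vel=.05)
robot.grip(1.0);robot.move_straight(p+[0,0,.20],vel=.15);print(robot.sense()["t"],robot.sense()["wrist_force"])
f=robot.grab_frame("wrist");np.savez("pics/w1.npz",**f);cv2.imwrite("pics/w1.png",f["image"][...,::-1])
f=robot.grab_frame("top");np.savez("pics/t1.npz",**f)
W=cloud(f);q=W[(W[...,2]>.155)&(W[...,2]<.195)&(np.hypot(W[...,0]-.58,W[...,1]-.13)<.06)]
if len(q):
    r=cv2.minAreaRect((q[:,:2]*1000).astype(np.float32));c=np.array([*r[0],0])/1e3-O;print(r,c@EX,c@EY,q[:,2].mean())
E
```

```text
open {'x': 85.4, 'y': -0.9, 'z': 30.4, 'p': 0.001, 'yaw': 0.0, 'roll': -0.002, 'Fx': -0.1, 'Fy': -0.6, 'Fz': 0.1, 'My': -0.0, 'grip': 0.0, 'op': 0.702, 't': 51.7}
53.8833 [-0.75142326  0.13609702 -0.46062886]
```

View pics/w1.png

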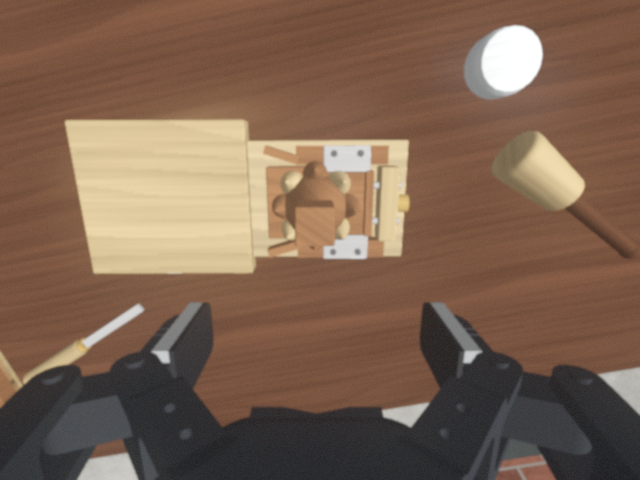

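The wrist view shows the base, columns 267–366, sitting square between the rails and under the lips. Its front meets the pad at about column 366, and the gripper is clear.

```bash
python3 -c "
from plant import robot
print(robot.close_job())"
```

```text
the job is handed in; nothing more can be done
None
```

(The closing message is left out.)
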